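# Drag the vial tray into the loading dock and lock it

## Task

Reach over the vial tray, hook your fingertips behind its far wall and drag it along the bench into the loading dock, gently feeling for the rubber buffer hidden under the hood until the tray is pressed lightly but definitely against it (around 5 to 12 N on the buffer, never hard). Leave it resting there, then pull the dock's locking lever all the way over towards the robot and let go. Keep the tray flat on the bench with its vials standing in it, and do not disturb the other things on the bench.

Things in the scene. Friction and masses are not known exactly. Their poses are not given: they have to be found in the camera images.
- dock: Fixed loading dock: low off-white hood 195 mm wide, 120 mm deep, roof top 68 mm above the bench; off-white over a black bench. Origin on the bench under the middle of the hood's front edge (the edge away from the robot); x points out of the mouth along the channel, away from the robot; y to the left, z up. The tray must be dragged along -x into it.
- channel_mid (a point): Point on the bench in the middle of the dock's channel, 20 mm outside the hood (axes as the dock's). The channel is 135 mm wide, 60 mm high under the hood, floored by the bench. Aluminium guide rails 25 mm high run to 50 mm outside the hood, then flare to a mouth about 163 mm wide 93 mm outside it.
- buffer (a joint): Travel in m (0 untouched, 8 mm at most) of the sprung rubber buffer under the hood, pushed along the dock's -x; yields 1 mm per 4 N; over 4 mm (16 N) is too hard. Its face (70 mm wide, 17 to 43 mm high) stands 20 to 45 mm inside the hood's front edge, unseen: find it by feel. When the tray is let go it springs back a little, and tray friction keeps it touching.
- tray_center (a point): Centre of the loose vial tray: white plastic, 120 mm long (x), 130 wide (y), 50 high, walls 5 mm, a grey deck 3 mm below the rim, so it cannot be pinched. Stands beyond the dock's mouth, up to 12 mm off its line and 0.14 rad askew. With vials it weighs 0.45 to 0.8 kg and drags at about 2 to 6 N. x points to the far wall, z up. At home its far wall is 75 to 100 mm outside the hood.
- far_lip (a point): Middle of the outer top edge of the tray's far wall, 50 mm above the bench, where to hook. The outer face is plain, vertical, 130 mm wide; the bench behind it is free for at least 60 mm.
- lock (a joint): Angle of the dock's locking lever in rad: 0 to 0.2 at the start (leaning about 0.5 rad away from the robot), 1.0 at its hard stop (leaning 0.5 rad towards the robot, dock's -x). It stays where it is left and moves with about 1 to 2 N at the tip.
- lock_pivot (a point): Pivot of the locking lever, 44 mm above the bench, to the right of the guide rails; it turns about the dock's y axis. The grey block under it is 70 mm long (x), 50 mm wide, top 47 mm above the bench.
- lock_tip (a point): Centre of the 26 mm grey ball on the lever's 10 mm steel rod, 60 mm from the pivot, about 97 mm above the bench at both ends of its swing and 104 mm half-way.
- vial0_mid (a point): Middle of an amber glass vial, 23 mm diameter, 48 mm high with black cap, standing loose in the near left hole of the tray; its top is 3 mm above the tray's rim. Its z axis is the vial's.
- vial1_mid (a point): Middle of an amber glass vial, 23 mm diameter, 48 mm high with black cap, standing loose in the far right hole of the tray; its top is 3 mm above the tray's rim. Its z axis is the vial's.
- vial2_mid (a point): Middle of an amber glass vial, 23 mm diameter, 48 mm high with black cap, standing loose in the far middle hole of the tray; its top is 3 mm above the tray's rim. Its z axis is the vial's.
- reagent: Bystander, to be left alone: amber glass bottle, 64 mm diameter, 150 mm high, 160 to 200 mm to the left of the tray's track. Origin at the centre of its underside.
- beaker: Bystander, to be left alone: clear glass beaker, 70 mm diameter, 90 mm high, to the right of the tray's track. Origin at the centre of its underside.
- jar: Bystander, to be left alone: white plastic jar, 56 mm diameter, 75 mm high, left of the dock's rails. Origin at the centre of its underside.
Things that resemble listed ones, but are neither listed nor needed, are in the scene too. Leave any orange look-alike of the part that bears tray_center alone.

How it is judged:
By the outcome, as a careful person would: the job done as asked, in the order asked, and still so for the second after the job is handed in, with the robot touching nothing.
It also fails if it takes over 72 s, if anything falls off the work surface, if the arm or the gripper's body presses on something with over 40 N, if the wrist force passes 120 N, or if a joint passes its speed limit or range.

## Robot

A 6-joint arm with a two-finger parallel gripper is mounted at the origin on the work surface. World frame = base frame: x ahead of the robot, y to its left, z up, the work surface at z = 0. Lengths are in m, angles in degrees, forces in N, time in s.
With the tool pointing down it reaches from about 0.325 to 0.75 m from the base axis. Payload 7.6 kg.
Tool frame: the origin (TCP) lies midway between the tips of the shut fingers; the grasp point (between the pads) lies bot.grasp_offset behind it (bot.grasp_offset is the distance from the TCP to the grasp point, in m); x points along the fingers, y is the direction in which the jaws open and shut, and the axes are right-handed (so a half turn about x gives the same grasp; the last joint's range is limited). The gripper opens to 85 mm and grips with 20 to 120 N. Pads are 22 mm wide; open, the fingers measure 114 mm over their backs; the gripper's body (76 mm by 85 mm) begins 54 mm behind the grasp point. The pads swing forward as they close: fully open they stand 13 mm farther back than shut.
Start: joints at [63.81, 2.991, 80.254, -0, 96.75, -4.028], TCP at [0.198, 0.486, 0.231] pointing down, gripper open.
Joint ranges: [-166.34, 166.34], [-52.06, 124.39], [6.96, 135.62], [-60.46, 240.46], [14.63, 156.25], [-167.68, 167.68]. Speed limits (degrees/s): [147.25, 147.25, 172.46, 180, 180, 180].

## Interface

Orientations are given as [roll, pitch, yaw] about the fixed x, y, z axes, in that order (R = Rz(yaw) Ry(pitch) Rx(roll)).
In Python, from station import bot gives the robot as it stands. The module is installed in compiled form; this text tells all that it offers.
- The arm moves only by the tool send_rows, never from a script. Its argument "motion" is a list of rows, each an object of numbers: "tx", "ty", "tz": the shift along the tool's x, y, z in mm; "yaw": the turn about the tool's x in rad; "claw": the opening, from -1 (shut) to 1 (fully open), so that 0 is half open. A call has 1 to 8 rows; each row shifts and turns the commanded pose from where the row before left it, along the tool's axes as they then stand; what a row does not reach is not made up. A row lasts 1/8 s, in which the tool goes at most 62.5 mm and 10.7 degrees, less where a joint would pass 70% of its speed; a pose out of reach is approached as far as the arm can. A call is refused whole if a number of a shift passes 62.5 or a number of a turn 0.188, either way. A call with a gripper value outside its range is refused whole. The fingers move at their own pace and stop on an object; the grip force is fixed at half the most. Time passes only in rows, so rows that do not move let the fingers close. It gives the time, the measured TCP pose, the force and the opening at its end, in the units of the state.
- bot.read_state(): the state, without advancing time (a new reading comes with each control period).
- bot.snapshot(name): name is "side" or "top"; returns a dict with "pixels" (420x560x3 uint8, red, green, blue), "fx", "fy", "cx", "cy" (pixels), "world_from_camera" (4x4, takes a point from camera to world coordinates). Camera axes: x right, y down, z forward; pixel columns grow to the right and rows downward; lengths in m; the calibration is good to about 2 mm. A picture is of the moment at which its call begins. There is no depth.
- bot.sign_off(): hands the job in, once; it reports no verdict.
The state is a dict: "time": time; "joint_positions": joint angles; "joint_vel": joint speeds; "joint_efforts": joint torques, N m; "eef_pos": TCP position; "eef_rot": TCP orientation; "ft_force": force on the tool from outside, world axes, zero at the start; "wrist_torque": the same for the moment, N m; "grip_width": finger opening in m.
Only numpy, scipy, OpenCV 4.12 (cv2) and the standard library are available. Lean on these libraries where they do the work, as an engineer would, in place of code of your own. Each camera call takes 0.05 s, during which the arm holds its last target.

## Working session

There is one attempt and no reset: what is moved stays moved. The work goes in short steps, Python scripts to look and compute and a tool call to move; the robot and the scene stay as the last step left them, time stands still between calls to the robot, and variables do not carry over. Pictures are saved under pics/ and viewed, and the job is handed in when it is done.

Besides the shell and the picture viewer there is one more tool, called after ">>>" as name([rows], argument=value, ...), one row to a line, values as JSON. send_rows: Moves the arm, as the interface text tells. Its arguments: {"type":"object","properties":{"motion":{"type":"array"}},"required":["motion"]}

```bash
mkdir -p pics; cat > h.py <<'E'
import numpy as np, cv2, json
from station import bot
def snap(name,fn):
    s=bot.snapshot(name); cv2.imwrite('pics/'+fn+'.png',s['pixels'][:,:,::-1])
    np.savez('pics/'+fn+'.npz',**{k:np.array(v) for k,v in s.items()}); return s
def ray(fn,u,v,z):
    s=np.load('pics/'+fn+'.npz'); T=s['world_from_camera']
    d=T[:3,:3]@np.array([(u-s['cx'])/s['fx'],(v-s['cy'])/s['fy'],1]); o=T[:3,3]
    return o+d*(z-o[2])/d[2]
def proj(fn,p):
    s=np.load('pics/'+fn+'.npz'); T=np.linalg.inv(s['world_from_camera']); q=T[:3,:3]@np.array(p)+T[:3,3]
    return s['fx']*q[0]/q[2]+s['cx'], s['fy']*q[1]/q[2]+s['cy']
def crop(fn,x0,y0,x1,y1,k,out):
    im=cv2.imread('pics/'+fn+'.png')[y0:y1,x0:x1]; cv2.imwrite('pics/'+out+'.png',cv2.resize(im,None,fx=k,fy=k,interpolation=cv2.INTER_CUBIC))
E
python3 - <<'E'
from h import *
for n in('side','top'):
    s=snap(n,n+'0'); print(s['fx'],s['cx'],s['cy'],np.round(s['world_from_camera'],3))
print(bot.read_state(), bot.grasp_offset)
E
```

```text
417.6314669282404 270.01859317427636 216.1367175655138 [[ 0.999 -0.025  0.045  0.523]
 [-0.051 -0.577  0.815 -0.843]
 [ 0.006 -0.816 -0.577  0.686]
 [ 0.     0.     0.     1.   ]]
461.3141619118511 276.71592736636904 211.28276279563397 [[ 0.002 -0.993  0.121  0.45 ]
 [-1.    -0.005 -0.021 -0.019]
 [ 0.022 -0.121 -0.992  1.017]
 [ 0.     0.     0.     1.   ]]
{'time': 0.1, 'joint_positions': array([ 6.38084570e+01,  3.02488690e+00,  8.03063392e+01,  3.45313033e-03,
        9.67489100e+01, -4.02997255e+00]), 'joint_vel': array([-0.02371986, -0.06329448, -0.10694372, -0.02914032,  0.10017516,
       -0.01683136]), 'joint_efforts': array([ 1.54866182e-03, -3.82577384e+01, -3.60988176e+01,  4.99718249e-05,
        4.68038837e-03,  1.36565438e-05]), 'eef_pos': array([0.19790662, 0.48598995, 0.23055258]), 'eef_rot': array([ -96.48069438,   89.91979051, -118.64186139]), 'ft_force': array([-0.28646417,  0.69547312,  0.33217398]), 'wrist_torque': array([0.03735385, 0.00615141, 0.00720316]), 'grip_width': 0.08528966845543373} 0.0187
```

View pics/top0.png

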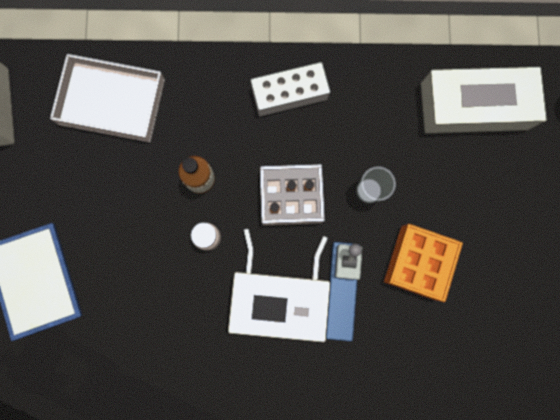

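View pics/side0.png

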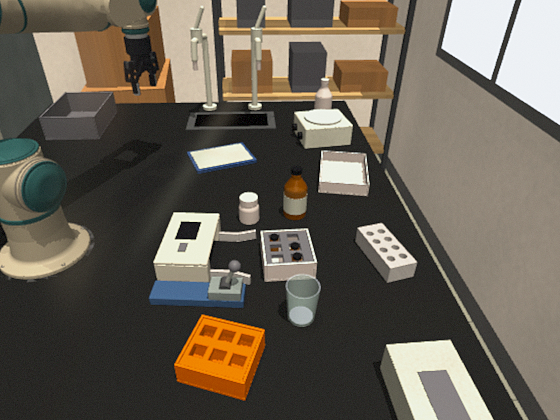

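The top view shows the white tray at about (292,194), the hood at (280,307), the lever at (350,255), the beaker at (376,185), the reagent bottle at (197,174), the jar at (205,236), and an orange look-alike at (424,262). Next I'll take enlarged crops.

```bash
python3 - <<'E'
from h import *
crop('top0',215,150,375,270,5,'c1'); crop('top0',215,225,375,345,5,'c2'); crop('side0',140,200,330,330,4,'c3')
E
```

```text
(no output)
```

View pics/c1.png

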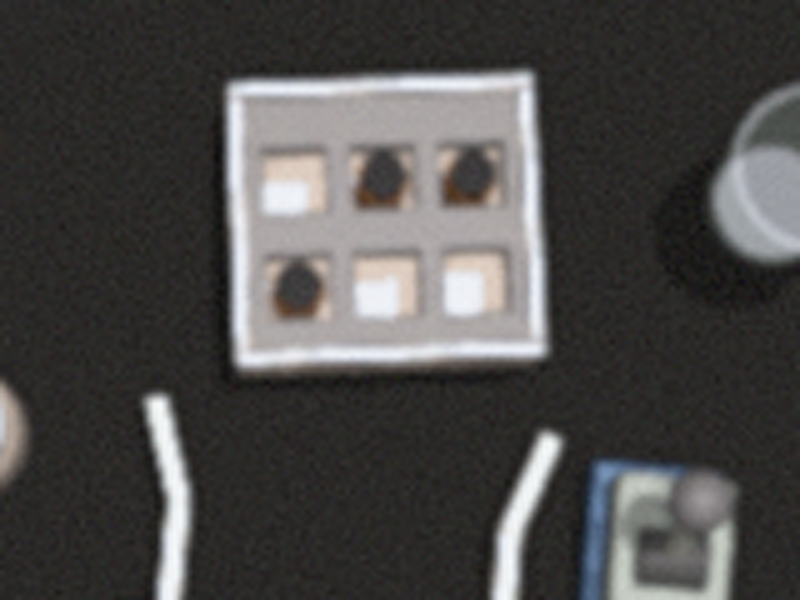

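View pics/c2.png

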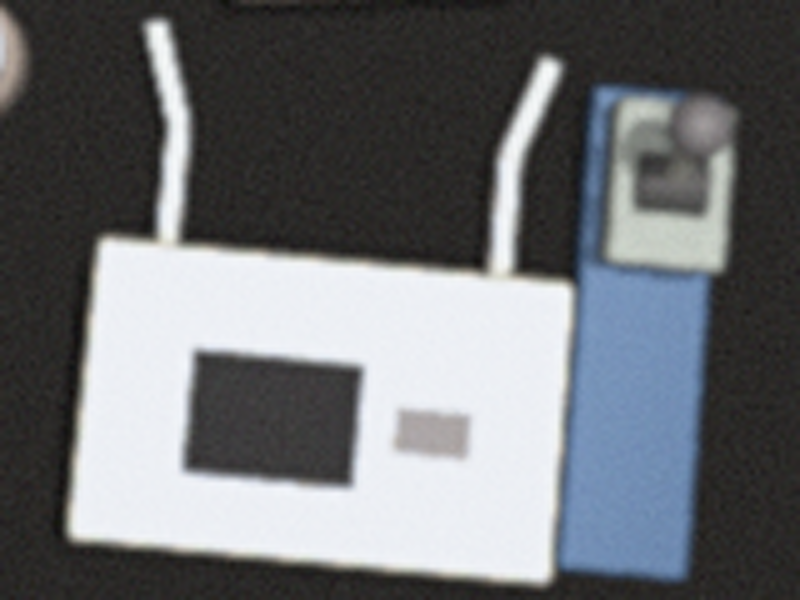

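View pics/c3.png

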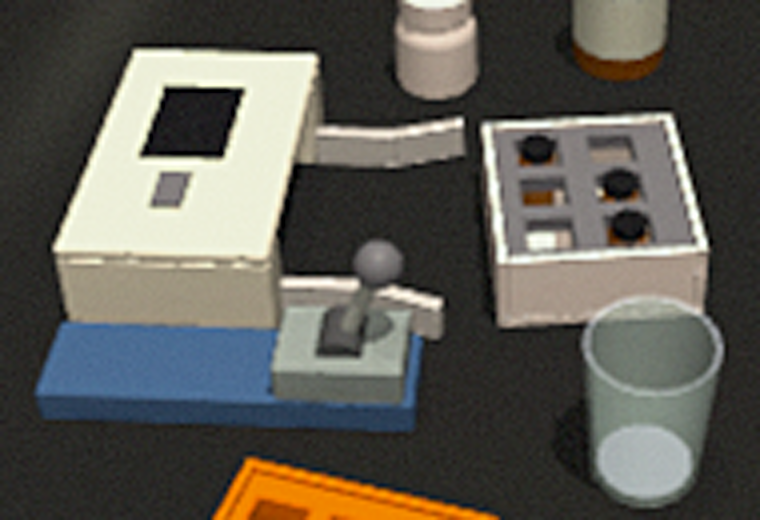

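There are four candidates for the tray: white with a grey deck and three vials at (292,194), the white rack at (290,90), the white bin at (108,97), and the orange one at (424,262). The first fits: it has a grey deck, three capped vials and stands beyond the dock's mouth. The crops confirm it. The lever ball is at top (355.5,250).

```bash
python3 - <<'E'
from h import *
c=lambda u,v,x0,y0,k:(x0+u/k-.4,y0+v/k-.4)
def T(u,v,z,o=(215,150),k=5): return ray('top0',*c(u,v,*o,k),z)
tr=[T(226,82,.05),T(533,72,.05),T(549,357,.05),T(236,370,.05)]
print('tray FL FR NR NL',np.round(tr,4)); 
o=(215,225)
hd=[T(97,237,.068,o),T(575,285,.068,o),T(552,585,.068,o),T(66,543,.068,o)]
print('hood FL FR NR NL',np.round(hd,4))
for P in (tr,hd):
    P=np.array(P)[:,:2]; print('w',np.linalg.norm(P[0]-P[1]),np.linalg.norm(P[2]-P[3]),'l',np.linalg.norm(P[0]-P[3]),np.linalg.norm(P[1]-P[2]))
    d=P[0]-P[1]; print('yaw from width',np.arctan2(-d[0],d[1]), 'from length',[np.arctan2(*(P[a]-P[b])[::-1]) for a,b in((0,3),(1,2))],'cent',P.mean(0))
print('ball',T(705,117,.098,o),'side',ray('side0',140+378/4-.4,200+262/4-.4,.098))
print('rails tips',T(157,20,.025,o),T(550,60,.025,o),'knees',T(180,125,.025,o),T(508,150,.025,o))
print('beaker base', ray('top0',368,190,0), 'rim',ray('top0',378,183,.09),'rim side',ray('side0',140+652/4,200+345/4,.09))
print('jar top',ray('top0',205,237,.075)); print('reag',ray('top0',203,182,0))
for q in ((482,124),(667,115),(706,245),(495,254)): print('side tray',ray('side0',140+q[0]/4-.4,200+q[1]/4-.4,.05))
print('hood side front R',ray('side0',140+275/4,200+257/4,.068),'front L',ray('side0',140+319/4,200+55/4,.068))
E
```

```text
tray FL FR NR NL [[ 0.6654 -0.0032  0.05  ]
 [ 0.6707 -0.1347  0.05  ]
 [ 0.5479 -0.1403  0.05  ]
 [ 0.5419 -0.0082  0.05  ]]
hood FL FR NR NL [[ 0.441   0.0476  0.068 ]
 [ 0.4219 -0.1473  0.068 ]
 [ 0.3027 -0.1366  0.068 ]
 [ 0.3194  0.0584  0.068 ]]
w 0.13163621776348478 0.13224410039466802 l 0.12365553158413993 0.12290156292500812
yaw from width 0.03994899409986954 from length [np.float64(0.040362993135695406), np.float64(0.04529408262969681)] cent [ 0.60646918 -0.07158977]
w 0.19589354025865097 0.19577799507190205 l 0.12208492954935253 0.11967144740653918
yaw from width -0.0976025544968982 from length [np.float64(-0.0886339586522131), np.float64(-0.08954284805267762)] cent [ 0.37121931 -0.04447003]
ball [ 0.48913928 -0.19609237  0.098     ] side [ 0.4852312 -0.1866482  0.098    ]
rails tips [0.53329987 0.02605466 0.025     ] [ 0.51662138 -0.14349335  0.025     ] knees [0.48821297 0.0157604  0.025     ] [ 0.47789432 -0.12500271  0.025     ]
beaker base [ 0.62328929 -0.24539614  0.        ] rim [ 0.62259056 -0.24626486  0.09      ] rim side [ 0.62327961 -0.24680896  0.09      ]
jar top [0.5116184  0.10704321 0.075     ]
reag [0.63931927 0.12405219 0.        ]
side tray [ 0.54494862 -0.00697739  0.05      ]
side tray [ 0.66229436 -0.00272142  0.05      ]
side tray [ 0.66945913 -0.12703287  0.05      ]
side tray [ 0.54841115 -0.12928441  0.05      ]
hood side front R [ 0.42757045 -0.14785325  0.068     ] front L [0.44268193 0.04565945 0.068     ]
```

```bash
cat >> h.py <<'E'
from scipy.spatial.transform import Rotation as Ro
def rayod(fn,u,v):
    a=ray(fn,u,v,0);b=ray(fn,u,v,.2);d=b-a;return a,d/np.linalg.norm(d)
def tri(f1,p1,f2,p2):
    A=np.zeros((3,3));b=np.zeros(3);L=[]
    for f,p in((f1,p1),(f2,p2)):
        o,d=rayod(f,*p);M=np.eye(3)-np.outer(d,d);A+=M;b+=M@o
    x=np.linalg.solve(A,b);return x,[np.linalg.norm(np.cross(x-rayod(f,*p)[0],rayod(f,*p)[1])) for f,p in((f1,p1),(f2,p2))]
def R():
    s=bot.read_state();return Ro.from_euler('xyz',s['eef_rot'],degrees=True).as_matrix(),s['eef_pos'],s
DY=-0.092; D0=np.array([.432,-.050]); DX=np.array([np.cos(DY),np.sin(DY)]); DYv=np.array([-np.sin(DY),np.cos(DY)])
def dock(p): q=np.array(p)[:2]-D0; return np.array([q@DX,q@DYv])
def world(x,y): return D0+x*DX+y*DYv
E
python3 - <<'E'
from h import *
print('ball',tri('top0',(215+705/5-.4,225+117/5-.4),'side0',(140+378/4-.4,200+262/4-.4)))
for n,a,b in(('FL',(226,82),(667,115)),('FR',(533,72),(706,245)),('NR',(549,357),(495,254)),('NL',(236,370),(482,124))):
    print(n,tri('top0',(215+a[0]/5-.4,150+a[1]/5-.4),'side0',(140+b[0]/4-.4,200+b[1]/4-.4)))
r,p,s=R(); print(np.round(r,3),p); print(dock((.6064,-.0716)))
tray=Ro.from_euler('z',.042).as_matrix()
lip=np.array([.668,-.069]); tgt=lip+.032*np.array([1,.042]); print(tgt)
d=np.array([*tgt,.12])-p; print('tool delta now mm',r.T@d*1000)
# yaw needed: tool y -> tray +-y
yw=np.degrees(np.arctan2(r[1,1],r[0,1])); print('tool y heading',yw,'want 92.4 or -87.6')
E
```

```text
ball (array([ 0.48726368, -0.19477716,  0.10543677]), [np.float64(0.0015608073716394737), np.float64(0.0015608073716394536)])
FL (array([ 0.66370266, -0.00320696,  0.05070323]), [np.float64(0.0015261185255762016), np.float64(0.0015261185255763762)])
FR (array([ 0.66863122, -0.13394776,  0.05627412]), [np.float64(0.0006003838463214428), np.float64(0.0006003838463215155)])
NR (array([ 0.54754316, -0.13916523,  0.05873032]), [np.float64(0.0005223547555188214), np.float64(0.0005223547555187571)])
NL (array([ 0.54337047, -0.00810831,  0.05065641]), [np.float64(0.0015593583491627816), np.float64(0.0015593583491625373)])
[[-0.001  0.377  0.926]
 [-0.001  0.926 -0.377]
 [-1.    -0.001 -0.   ]] [0.19790662 0.48598995 0.23055258]
[ 0.17564686 -0.00548648]
[ 0.7      -0.067656]
tool delta now mm [ 110.8957722  -323.19590625  673.86200922]
tool y heading 67.83883928156828 want 92.4 or -87.6
```

>>> send_rows([
  {"ty": -23,"tz": 48,"claw": 1},
  {"ty": -23,"tz": 48,"claw": 1},
  {"ty": -23,"tz": 48,"claw": 1},
  {"ty": -23,"tz": 48,"claw": 1},
  {"ty": -23,"tz": 48,"claw": 1},
  {"ty": -23,"tz": 48,"claw": 1},
  {"ty": -23,"tz": 48,"claw": 1},
  {"ty": -23,"tz": 48,"claw": 1},
])

```text
schema error: expected keys tx, ty, tz, yaw, claw
```

>>> send_rows([
  {"ty": -23,"tz": 48,"claw": 1},
  {"ty": -23,"tz": 48,"claw": 1},
  {"ty": -23,"tz": 48,"claw": 1},
  {"ty": -23,"tz": 48,"claw": 1},
  {"ty": -23,"tz": 48,"claw": 1},
  {"ty": -23,"tz": 48,"claw": 1},
  {"yaw": -0.143,"claw": 1},
  {"yaw": -0.143,"claw": 1},
])

```text
schema error: expected keys tx, ty, tz, yaw, claw
```

>>> send_rows([
  {"yaw": -0.143,"claw": 1},
  {"tx": 50,"claw": 1},
  {"tx": 50,"claw": 1},
  {"claw": 1},
])

```text
schema error: expected keys tx, ty, tz, yaw, claw
```

```bash
python3 - <<'E'
from h import *
r,p,s=R(); print(np.round(r,3),p,s['ft_force'],s['time']); print(r.T@(np.array([.7,-.0677,.005])-p)*1000)
snap('top','top1');snap('side','side1'); crop('side1',180,120,380,320,3,'c4'); crop('top1',200,130,400,280,4,'c5')
E
```

```text
[[-0.001  0.377  0.926]
 [-0.001  0.926 -0.377]
 [-1.    -0.001 -0.   ]] [0.19790662 0.48598995 0.23055258] [-0.28646417  0.69547312  0.33217398] 0.1
[ 225.89571357 -323.0766938   673.89677737]
```

View pics/c4.png

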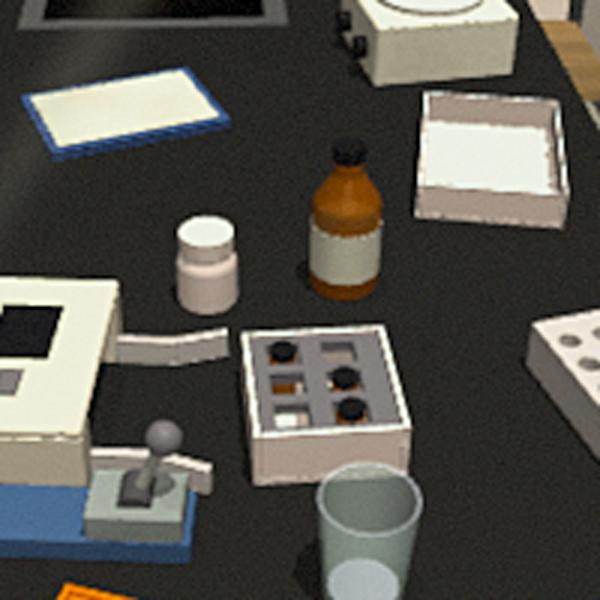

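View pics/c5.png

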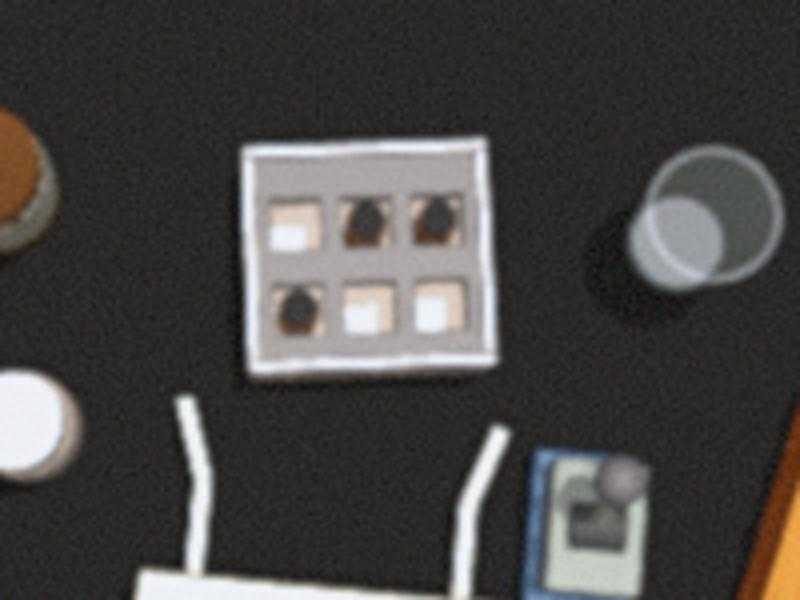

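The calls were refused because every row needs all five keys. Nothing has moved and the pictures match the first ones.

>>> send_rows([
  {"tx": 0,"ty": -23,"tz": 48,"yaw": 0,"claw": 1},
  {"tx": 0,"ty": -23,"tz": 48,"yaw": 0,"claw": 1},
  {"tx": 0,"ty": -23,"tz": 48,"yaw": 0,"claw": 1},
  {"tx": 0,"ty": -23,"tz": 48,"yaw": 0,"claw": 1},
  {"tx": 0,"ty": -23,"tz": 48,"yaw": 0,"claw": 1},
  {"tx": 0,"ty": -23,"tz": 48,"yaw": 0,"claw": 1},
  {"tx": 0,"ty": -23,"tz": 48,"yaw": 0,"claw": 1},
  {"tx": 0,"ty": -23,"tz": 48,"yaw": 0,"claw": 1},
])

```text
time: 1.2
eef_pos: [0.4852, 0.1695, 0.2312]
eef_rot: [103.3, 90.0, 81.1]
ft_force: [0.8, 1.0, 0.5]
grip_width: 0.0858
```

>>> send_rows([
  {"tx": 0,"ty": -23,"tz": 48,"yaw": 0,"claw": 1},
  {"tx": 0,"ty": -23,"tz": 48,"yaw": 0,"claw": 1},
  {"tx": 0,"ty": -23,"tz": 48,"yaw": 0,"claw": 1},
  {"tx": 0,"ty": -23,"tz": 48,"yaw": 0,"claw": 1},
  {"tx": 0,"ty": -23,"tz": 48,"yaw": 0,"claw": 1},
  {"tx": 0,"ty": -23,"tz": 48,"yaw": 0,"claw": 1},
  {"tx": 0,"ty": 0,"tz": 0,"yaw": -0.143,"claw": 1},
  {"tx": 0,"ty": 0,"tz": 0,"yaw": -0.143,"claw": 1},
])

```text
time: 2.2
eef_pos: [0.6991, -0.0663, 0.2297]
eef_rot: [173.5, 89.9, 167.9]
ft_force: [-0.1, 0.4, -0.1]
grip_width: 0.0854
```

>>> send_rows([
  {"tx": 0,"ty": 0,"tz": 0,"yaw": -0.143,"claw": 1},
  {"tx": 50,"ty": 0,"tz": 0,"yaw": 0,"claw": 1},
  {"tx": 50,"ty": 0,"tz": 0,"yaw": 0,"claw": 1},
  {"tx": 0,"ty": 0,"tz": 0,"yaw": 0,"claw": 1},
])

```text
time: 2.7
eef_pos: [0.6963, -0.0651, 0.1253]
eef_rot: [168.8, 89.4, 171.2]
ft_force: [-1.4, 0.1, -0.7]
grip_width: 0.0859
```

```bash
python3 - <<'E'
from h import *
r,p,s=R(); print(np.round(r,3),p,s['ft_force'],s['time']); print(r.T@(np.array([.7,-.0677,.005])-p)*1000)
snap('top','top1');snap('side','side1'); crop('side1',180,120,380,320,3,'c4'); crop('top1',200,130,400,280,4,'c5')
E
```

```text
[[-0.011 -0.042  0.999]
 [ 0.002  0.999  0.042]
 [-1.     0.002 -0.011]] [ 0.6962792  -0.06507549  0.12527628] [-1.43402793  0.11792024 -0.66556274] 2.7
[120.22403245  -3.03715687   4.90643514]
```

View pics/c4.png

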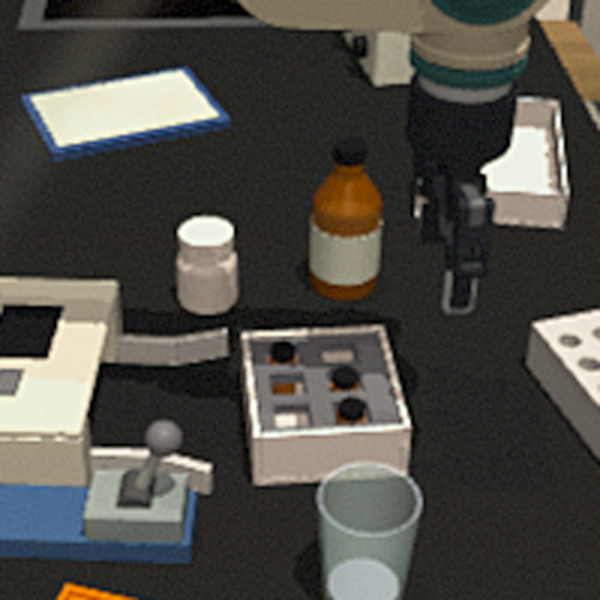

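View pics/c5.png

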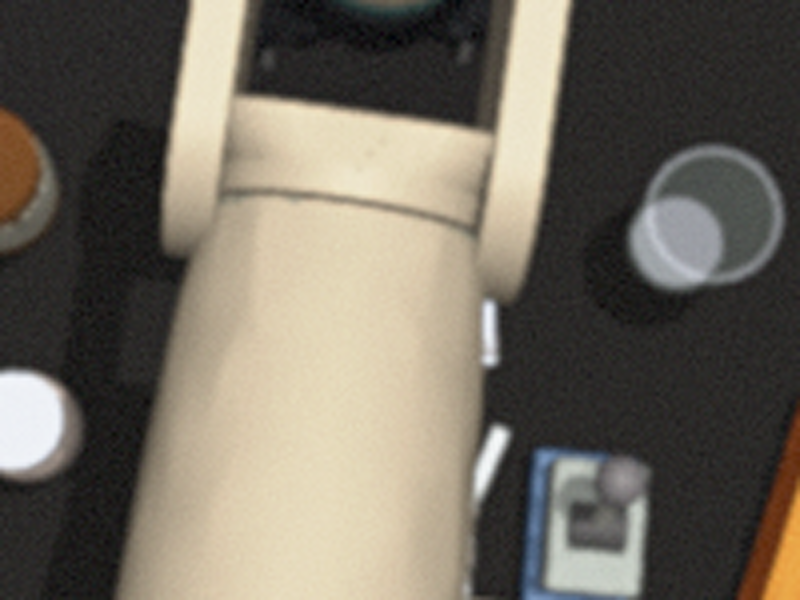

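The gripper is above and beyond the far wall, with the fingertips near (460,300) in the crop and clear of the tray. Descending now.

>>> send_rows([
  {"tx": 30,"ty": -3,"tz": 5,"yaw": 0,"claw": 1},
  {"tx": 30,"ty": 0,"tz": 0,"yaw": 0,"claw": 1},
  {"tx": 25,"ty": 0,"tz": 0,"yaw": 0,"claw": 1},
  {"tx": 20,"ty": 0,"tz": 0,"yaw": 0,"claw": 1},
  {"tx": 12,"ty": 0,"tz": 0,"yaw": 0,"claw": 1},
  {"tx": 0,"ty": 0,"tz": 0,"yaw": 0,"claw": 1},
  {"tx": 0,"ty": 0,"tz": 0,"yaw": 0,"claw": 1},
])

```text
time: 3.68
eef_pos: [0.7048, -0.0683, 0.0158]
eef_rot: [-8.7, 89.9, -6.2]
ft_force: [0.8, -0.4, -0.6]
grip_width: 0.0853
```

```bash
python3 - <<'E'
from h import *
r,p,s=R(); print(np.round(r,3),p,s['ft_force'],s['time']); print(r.T@(np.array([.7,-.0677,.005])-p)*1000)
snap('side','side2'); crop('side2',220,180,360,320,4,'c6')
E
```

```text
[[ 0.002 -0.042  0.999]
 [-0.     0.999  0.042]
 [-1.    -0.     0.002]] [ 0.70483632 -0.06830538  0.01581696] [ 0.7616944  -0.35423536 -0.58521771] 3.675
[10.80611809  0.8129454  -4.83011313]
```

View pics/c6.png

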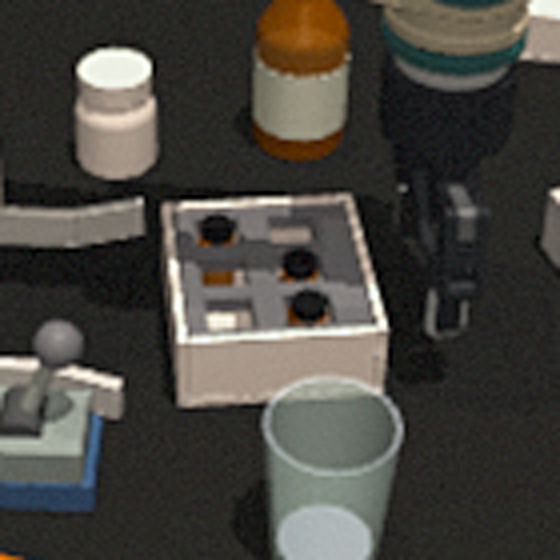

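>>> send_rows([
  {"tx": 10,"ty": 1,"tz": -5,"yaw": 0,"claw": 1},
  {"tx": 0,"ty": 0,"tz": -7,"yaw": 0,"claw": 1},
  {"tx": 0,"ty": 0,"tz": -4,"yaw": 0,"claw": 1},
  {"tx": 0,"ty": 0,"tz": -2,"yaw": 0,"claw": 1},
  {"tx": 0,"ty": 0,"tz": -2,"yaw": 0,"claw": 1},
])

```text
time: 4.35
eef_pos: [0.6841, -0.0681, 0.0046]
eef_rot: [-0.4, 90.0, 2.0]
ft_force: [0.2, -1.2, -0.9]
grip_width: 0.0854
```

>>> send_rows([
  {"tx": 0,"ty": 0,"tz": -2,"yaw": 0,"claw": 1},
  {"tx": 0,"ty": 0,"tz": -2,"yaw": 0,"claw": 1},
  {"tx": 0,"ty": 0,"tz": -2,"yaw": 0,"claw": 1},
])

```text
time: 4.72
eef_pos: [0.6781, -0.0682, 0.0043]
eef_rot: [15.0, 90.0, 17.4]
ft_force: [3.2, 0.4, -0.3]
grip_width: 0.0852
```

>>> send_rows([
  {"tx": 0,"ty": 0,"tz": -2,"yaw": 0,"claw": 1},
  {"tx": 0,"ty": 0,"tz": -2,"yaw": 0,"claw": 1},
  {"tx": 0,"ty": 0,"tz": -2,"yaw": 0,"claw": 1},
])

```text
time: 5.1
eef_pos: [0.672, -0.0686, 0.0043]
eef_rot: [9.6, 90.0, 12.1]
ft_force: [3.5, 1.2, -1.9]
grip_width: 0.0853
```

Contact came at TCP x≈0.68, with about 3 N of drag. Next I'll turn to the dock's heading while dragging.

>>> send_rows([
  {"tx": 0,"ty": 0,"tz": -3,"yaw": 0.027,"claw": 1},
  {"tx": 0,"ty": 0,"tz": -3,"yaw": 0.027,"claw": 1},
  {"tx": 0,"ty": 0,"tz": -3,"yaw": 0.027,"claw": 1},
  {"tx": 0,"ty": 0,"tz": -3,"yaw": 0.027,"claw": 1},
  {"tx": 0,"ty": 0,"tz": -3,"yaw": 0.026,"claw": 1},
  {"tx": 0,"ty": 0,"tz": -3,"yaw": 0,"claw": 1},
])

```text
time: 5.85
eef_pos: [0.6539, -0.0681, 0.0043]
eef_rot: [29.5, 90.0, 24.2]
ft_force: [2.2, -2.3, -1.0]
grip_width: 0.0855
```

```bash
python3 - <<'E'
from h import *
r,p,s=R(); print(np.round(r,3),p,s['ft_force'],s['time'],dock(p)); 
snap('side','side3'); crop('side3',140,180,330,330,4,'c7');snap('top','top3'); 
E
```

```text
[[ 0.     0.092  0.996]
 [ 0.     0.996 -0.092]
 [-1.     0.     0.   ]] [ 0.65387533 -0.06813294  0.00433738] [ 2.19966204 -2.30807912 -0.99483747] 5.85 [0.22260289 0.00232749]
```

View pics/c7.png

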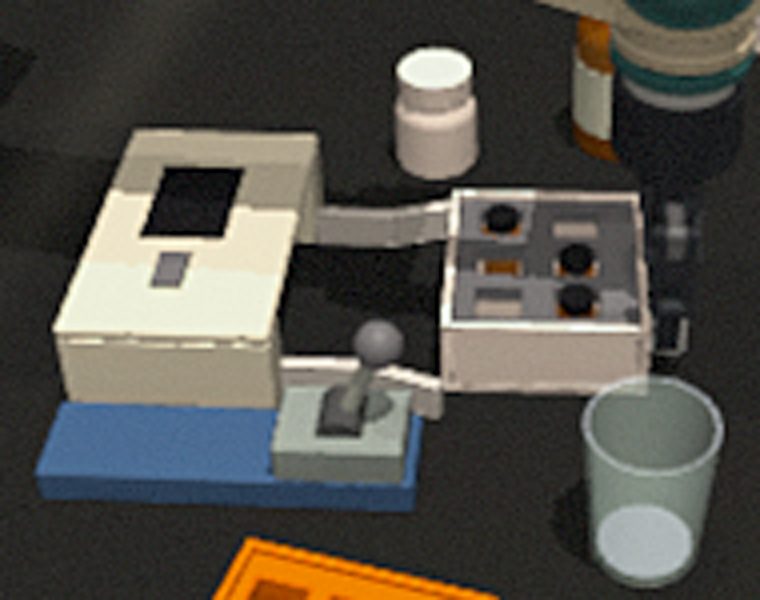

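View pics/top3.png

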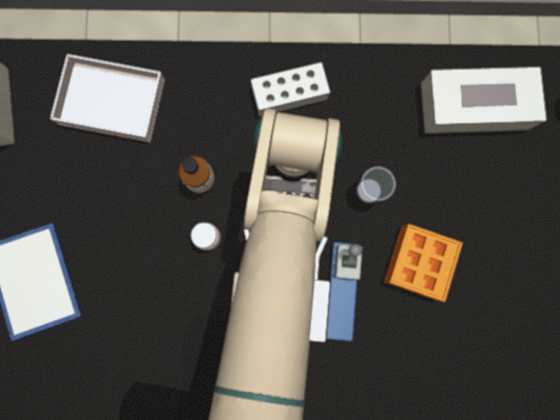

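The tray is square to the dock, its vials are upright, and its near wall is at the flare mouth. Continuing the drag.

>>> send_rows([
  {"tx": 0,"ty": -0.4,"tz": -4,"yaw": 0,"claw": 1},
  {"tx": 0,"ty": -0.4,"tz": -4,"yaw": 0,"claw": 1},
  {"tx": 0,"ty": -0.4,"tz": -4,"yaw": 0,"claw": 1},
  {"tx": 0,"ty": -0.4,"tz": -4,"yaw": 0,"claw": 1},
  {"tx": 0,"ty": -0.4,"tz": -4,"yaw": 0,"claw": 1},
  {"tx": 0,"ty": -0.3,"tz": -4,"yaw": 0,"claw": 1},
])

```text
time: 6.7
eef_pos: [0.6298, -0.0682, 0.0044]
eef_rot: [23.5, 90.0, 18.3]
ft_force: [3.1, 0.3, -0.8]
grip_width: 0.0848
```

>>> send_rows([
  {"tx": 0,"ty": 0,"tz": -4,"yaw": 0,"claw": 1},
  {"tx": 0,"ty": 0,"tz": -4,"yaw": 0,"claw": 1},
  {"tx": 0,"ty": 0,"tz": -4,"yaw": 0,"claw": 1},
  {"tx": 0,"ty": 0,"tz": -4,"yaw": 0,"claw": 1},
])

```text
time: 7.2
eef_pos: [0.6138, -0.0667, 0.0044]
eef_rot: [18.1, 90.0, 12.8]
ft_force: [4.6, -0.1, 0.3]
grip_width: 0.0853
```

```bash
python3 - <<'E'
from h import *
r,p,s=R(); print(p,s['ft_force'],s['time'],dock(p)); 
snap('side','side4'); crop('side4',140,180,330,330,4,'c8')
E
```

```text
[ 0.61383064 -0.06673569  0.00436356] [ 4.57831778 -0.12483739  0.28340871] 7.2 [1.82599185e-01 3.99184164e-05]
```

View pics/c8.png

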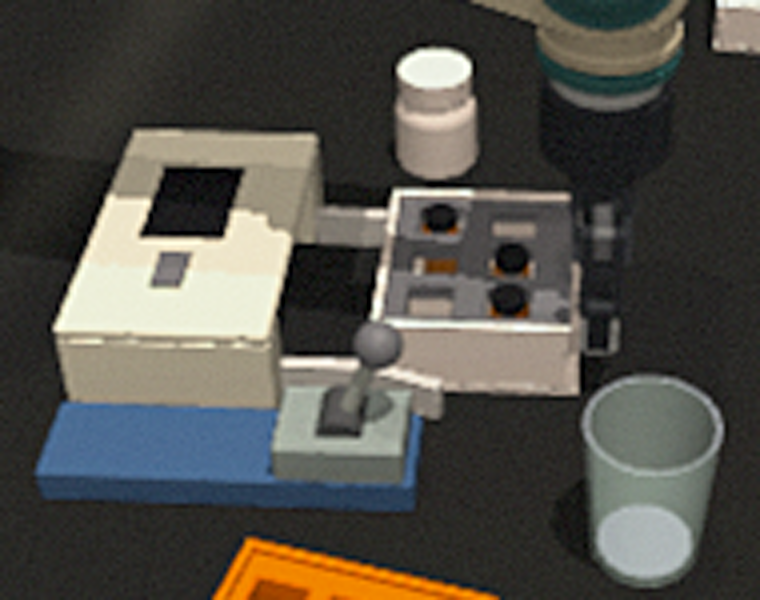

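>>> send_rows([
  {"tx": 0,"ty": 0,"tz": -3,"yaw": 0,"claw": 1},
  {"tx": 0,"ty": 0,"tz": -3,"yaw": 0,"claw": 1},
  {"tx": 0,"ty": 0,"tz": -3,"yaw": 0,"claw": 1},
  {"tx": 0,"ty": 0,"tz": -3,"yaw": 0,"claw": 1},
])

```text
time: 7.75
eef_pos: [0.602, -0.0657, 0.0044]
eef_rot: [7.4, 90.0, 2.1]
ft_force: [4.3, -0.3, 0.7]
grip_width: 0.0854
```

>>> send_rows([
  {"tx": 0,"ty": 0,"tz": -4,"yaw": 0,"claw": 1},
  {"tx": 0,"ty": 0,"tz": -4,"yaw": 0,"claw": 1},
  {"tx": 0,"ty": 0,"tz": -4,"yaw": 0,"claw": 1},
  {"tx": 0,"ty": 0,"tz": -4,"yaw": 0,"claw": 1},
])

```text
time: 8.25
eef_pos: [0.5859, -0.0642, 0.0044]
eef_rot: [16.6, 90.0, 11.3]
ft_force: [3.7, -1.1, 1.0]
grip_width: 0.0855
```

>>> send_rows([
  {"tx": 0,"ty": 0,"tz": -4,"yaw": 0,"claw": 1},
  {"tx": 0,"ty": 0,"tz": -4,"yaw": 0,"claw": 1},
  {"tx": 0,"ty": 0,"tz": -4,"yaw": 0,"claw": 1},
  {"tx": 0,"ty": 0,"tz": -4,"yaw": 0,"claw": 1},
])

```text
time: 8.75
eef_pos: [0.57, -0.0627, 0.0044]
eef_rot: [15.9, 90.0, 10.6]
ft_force: [4.4, -0.3, 1.3]
grip_width: 0.0852
```

>>> send_rows([
  {"tx": 0,"ty": 0,"tz": -4,"yaw": 0,"claw": 1},
  {"tx": 0,"ty": 0,"tz": -4,"yaw": 0,"claw": 1},
  {"tx": 0,"ty": 0,"tz": -3,"yaw": 0,"claw": 1},
])

```text
time: 9.12
eef_pos: [0.559, -0.0617, 0.0044]
eef_rot: [31.2, 90.0, 25.9]
ft_force: [5.0, -0.3, 1.8]
grip_width: 0.0854
```

```bash
python3 - <<'E'
from h import *
r,p,s=R(); print(p,s['ft_force'],s['time'],dock(p)); 
snap('side','side5'); crop('side5',140,180,330,330,4,'c9')
E
```

```text
[ 0.55904335 -0.06168041  0.00435598] [ 4.9843413  -0.2551009   1.78839265] 9.125 [1.27579163e-01 4.04907926e-05]
```

View pics/c9.png

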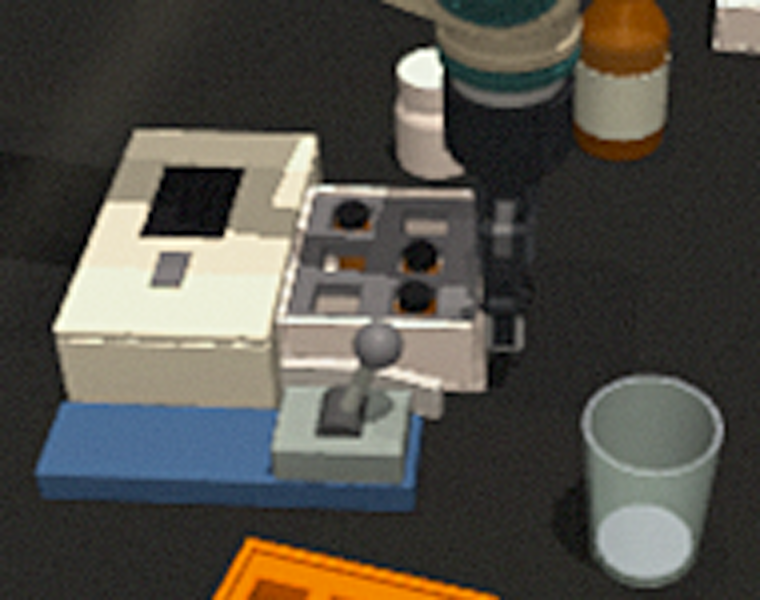

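>>> send_rows([
  {"tx": 0,"ty": 0,"tz": -2,"yaw": 0,"claw": 1},
  {"tx": 0,"ty": 0,"tz": -2,"yaw": 0,"claw": 1},
  {"tx": 0,"ty": 0,"tz": -2,"yaw": 0,"claw": 1},
  {"tx": 0,"ty": 0,"tz": -2,"yaw": 0,"claw": 1},
  {"tx": 0,"ty": 0,"tz": -2,"yaw": 0,"claw": 1},
  {"tx": 0,"ty": 0,"tz": -1,"yaw": 0,"claw": 1},
])

```text
time: 9.93
eef_pos: [0.5482, -0.0607, 0.0043]
eef_rot: [40.2, 90.0, 35.0]
ft_force: [4.4, -0.0, 1.9]
grip_width: 0.0852
```

>>> send_rows([
  {"tx": 0,"ty": 0,"tz": -0.5,"yaw": 0,"claw": 1},
  {"tx": 0,"ty": 0,"tz": -0.5,"yaw": 0,"claw": 1},
  {"tx": 0,"ty": 0,"tz": -0.5,"yaw": 0,"claw": 1},
])

```text
time: 10.3
eef_pos: [0.5468, -0.0606, 0.0043]
eef_rot: [38.4, 90.0, 33.2]
ft_force: [4.9, -0.6, 1.1]
grip_width: 0.0856
```

>>> send_rows([
  {"tx": 0,"ty": 0,"tz": -0.5,"yaw": 0,"claw": 1},
  {"tx": 0,"ty": 0,"tz": -0.5,"yaw": 0,"claw": 1},
])

```text
time: 10.55
eef_pos: [0.5459, -0.0605, 0.0043]
eef_rot: [23.2, 90.0, 17.9]
ft_force: [5.0, -0.2, 1.1]
grip_width: 0.085
```

>>> send_rows([
  {"tx": 0,"ty": 0,"tz": -0.5,"yaw": 0,"claw": 1},
  {"tx": 0,"ty": 0,"tz": -0.5,"yaw": 0,"claw": 1},
  {"tx": 0,"ty": 0,"tz": -0.5,"yaw": 0,"claw": 1},
  {"tx": 0,"ty": 0,"tz": -0.5,"yaw": 0,"claw": 1},
])

```text
time: 11.05
eef_pos: [0.5438, -0.0603, 0.0043]
eef_rot: [36.4, 90.0, 31.1]
ft_force: [5.4, -1.0, 2.9]
grip_width: 0.0854
```

>>> send_rows([
  {"tx": 0,"ty": 0,"tz": -0.5,"yaw": 0,"claw": 1},
  {"tx": 0,"ty": 0,"tz": -0.5,"yaw": 0,"claw": 1},
  {"tx": 0,"ty": 0,"tz": -0.5,"yaw": 0,"claw": 1},
  {"tx": 0,"ty": 0,"tz": -0.5,"yaw": 0,"claw": 1},
])

```text
time: 11.55
eef_pos: [0.5418, -0.0601, 0.0043]
eef_rot: [41.0, 90.0, 35.7]
ft_force: [4.1, -0.4, 1.2]
grip_width: 0.0854
```

>>> send_rows([
  {"tx": 0,"ty": 0,"tz": -0.5,"yaw": 0,"claw": 1},
  {"tx": 0,"ty": 0,"tz": -0.5,"yaw": 0,"claw": 1},
  {"tx": 0,"ty": 0,"tz": -0.5,"yaw": 0,"claw": 1},
  {"tx": 0,"ty": 0,"tz": -0.5,"yaw": 0,"claw": 1},
])

```text
time: 12.05
eef_pos: [0.5398, -0.0599, 0.0043]
eef_rot: [36.8, 90.0, 31.5]
ft_force: [6.1, -0.6, 3.7]
grip_width: 0.0855
```

>>> send_rows([
  {"tx": 0,"ty": 0,"tz": -0.5,"yaw": 0,"claw": 1},
  {"tx": 0,"ty": 0,"tz": -0.5,"yaw": 0,"claw": 1},
])

```text
time: 12.3
eef_pos: [0.5388, -0.0598, 0.0043]
eef_rot: [31.7, 90.0, 26.5]
ft_force: [4.1, -0.2, 2.1]
grip_width: 0.0855
```

Not there yet: that reading was noise on the drag force.

>>> send_rows([
  {"tx": 0,"ty": 0,"tz": -0.5,"yaw": 0,"claw": 1},
  {"tx": 0,"ty": 0,"tz": -0.5,"yaw": 0,"claw": 1},
  {"tx": 0,"ty": 0,"tz": -0.5,"yaw": 0,"claw": 1},
  {"tx": 0,"ty": 0,"tz": -0.5,"yaw": 0,"claw": 1},
])

```text
time: 12.8
eef_pos: [0.5369, -0.0596, 0.0043]
eef_rot: [28.2, 90.0, 23.0]
ft_force: [5.4, -0.2, 0.7]
grip_width: 0.085
```

>>> send_rows([
  {"tx": 0,"ty": 0,"tz": -0.5,"yaw": 0,"claw": 1},
  {"tx": 0,"ty": 0,"tz": -0.5,"yaw": 0,"claw": 1},
  {"tx": 0,"ty": 0,"tz": -0.5,"yaw": 0,"claw": 1},
])

```text
time: 13.18
eef_pos: [0.5353, -0.0595, 0.0043]
eef_rot: [74.7, 90.0, 69.5]
ft_force: [5.3, -1.1, 3.1]
grip_width: 0.0854
```

>>> send_rows([
  {"tx": 0,"ty": 0,"tz": -0.5,"yaw": 0,"claw": 1},
  {"tx": 0,"ty": 0,"tz": -0.5,"yaw": 0,"claw": 1},
  {"tx": 0,"ty": 0,"tz": -0.5,"yaw": 0,"claw": 1},
])

```text
time: 13.55
eef_pos: [0.5339, -0.0594, 0.0043]
eef_rot: [38.9, 90.0, 33.7]
ft_force: [3.8, -0.5, 0.6]
grip_width: 0.0853
```

>>> send_rows([
  {"tx": 0,"ty": 0,"tz": -0.5,"yaw": 0,"claw": 1},
  {"tx": 0,"ty": 0,"tz": -0.5,"yaw": 0,"claw": 1},
  {"tx": 0,"ty": 0,"tz": -0.5,"yaw": 0,"claw": 1},
  {"tx": 0,"ty": 0,"tz": -0.5,"yaw": 0,"claw": 1},
])

```text
time: 14.05
eef_pos: [0.5324, -0.0593, 0.0043]
eef_rot: [0.8, 89.9, -4.4]
ft_force: [8.8, -0.5, -0.9]
grip_width: 0.0853
```

Contact: the force has jumped to 8.8 N against a drag of about 4.7 N. I'll go on in half-millimetre steps.

>>> send_rows([
  {"tx": 0,"ty": 0,"tz": -0.5,"yaw": 0,"claw": 1},
])

```text
time: 14.18
eef_pos: [0.5321, -0.0593, 0.0044]
eef_rot: [2.1, 89.9, -3.2]
ft_force: [9.7, -1.5, -0.7]
grip_width: 0.0853
```

>>> send_rows([
  {"tx": 0,"ty": 0,"tz": 0,"yaw": 0,"claw": 1},
])

```text
time: 14.3
eef_pos: [0.5321, -0.0593, 0.0044]
eef_rot: [1.8, 89.9, -3.5]
ft_force: [8.8, -0.4, -0.9]
grip_width: 0.0854
```

>>> send_rows([
  {"tx": 0,"ty": 0,"tz": -0.5,"yaw": 0,"claw": 1},
  {"tx": 0,"ty": 0,"tz": -0.5,"yaw": 0,"claw": 1},
])

```text
time: 14.55
eef_pos: [0.5315, -0.0592, 0.0046]
eef_rot: [0.7, 89.8, -4.6]
ft_force: [12.0, -0.8, -1.8]
grip_width: 0.0855
```

>>> send_rows([
  {"tx": 0,"ty": 0,"tz": 0,"yaw": 0,"claw": 1},
])

```text
time: 14.68
eef_pos: [0.5315, -0.0592, 0.0046]
eef_rot: [1.0, 89.8, -4.3]
ft_force: [11.4, -0.9, -1.8]
grip_width: 0.0852
```

>>> send_rows([
  {"tx": 0,"ty": 0,"tz": 0,"yaw": 0,"claw": 1},
])

```text
time: 14.8
eef_pos: [0.5315, -0.0592, 0.0045]
eef_rot: [1.2, 89.8, -4.1]
ft_force: [11.7, -2.2, -2.1]
grip_width: 0.0855
```

>>> send_rows([
  {"tx": 0,"ty": 0,"tz": -0.5,"yaw": 0,"claw": 1},
  {"tx": 0,"ty": 0,"tz": 0,"yaw": 0,"claw": 1},
  {"tx": 0,"ty": 0,"tz": 0,"yaw": 0,"claw": 1},
])

```text
time: 15.18
eef_pos: [0.5312, -0.0592, 0.0046]
eef_rot: [0.8, 89.8, -4.5]
ft_force: [10.8, -1.7, -2.0]
grip_width: 0.0852
```

>>> send_rows([
  {"tx": 0,"ty": 0,"tz": 0,"yaw": 0,"claw": 1},
])

```text
time: 15.3
eef_pos: [0.5312, -0.0592, 0.0046]
eef_rot: [0.9, 89.8, -4.4]
ft_force: [10.1, -0.8, -2.2]
grip_width: 0.0851
```

The buffer is pressed about 2 mm (roughly 7–9 N). Backing off gently.

>>> send_rows([
  {"tx": 0,"ty": 0,"tz": 0.4,"yaw": 0,"claw": 1},
  {"tx": 0,"ty": 0,"tz": 0.4,"yaw": 0,"claw": 1},
  {"tx": 0,"ty": 0,"tz": 0.4,"yaw": 0,"claw": 1},
  {"tx": 0,"ty": 0,"tz": 0.4,"yaw": 0,"claw": 1},
])

```text
time: 15.8
eef_pos: [0.5313, -0.0592, 0.0043]
eef_rot: [159.6, 90.0, 154.3]
ft_force: [2.6, -1.3, 3.1]
grip_width: 0.0856
```

>>> send_rows([
  {"tx": 0,"ty": 0,"tz": 0.4,"yaw": 0,"claw": 1},
  {"tx": 0,"ty": 0,"tz": 0.4,"yaw": 0,"claw": 1},
  {"tx": 0,"ty": 0,"tz": 0.4,"yaw": 0,"claw": 1},
  {"tx": 0,"ty": 0,"tz": 0.4,"yaw": 0,"claw": 1},
])

```text
time: 16.3
eef_pos: [0.5325, -0.0592, 0.0038]
eef_rot: [175.6, 89.9, 170.4]
ft_force: [0.3, -0.2, 0.7]
grip_width: 0.0857
```

>>> send_rows([
  {"tx": 0,"ty": 0,"tz": 1,"yaw": 0,"claw": 1},
  {"tx": 0,"ty": 0,"tz": 4,"yaw": 0,"claw": 1},
  {"tx": 0,"ty": 0,"tz": 8,"yaw": 0,"claw": 1},
  {"tx": 0,"ty": 0,"tz": 8,"yaw": 0,"claw": 1},
  {"tx": 0,"ty": 0,"tz": 4,"yaw": 0,"claw": 1},
  {"tx": 0,"ty": 0,"tz": 0,"yaw": 0,"claw": 1},
])

```text
time: 17.05
eef_pos: [0.5582, -0.0616, 0.0042]
eef_rot: [146.3, 90.0, 141.0]
ft_force: [-0.4, 0.6, 0.2]
grip_width: 0.0855
```

>>> send_rows([
  {"tx": -20,"ty": 0,"tz": 0,"yaw": 0,"claw": 1},
  {"tx": -40,"ty": 0,"tz": 0,"yaw": 0,"claw": 1},
  {"tx": -50,"ty": 0,"tz": 0,"yaw": 0,"claw": 1},
  {"tx": -40,"ty": 0,"tz": 0,"yaw": 0,"claw": -1},
  {"tx": 0,"ty": 0,"tz": 0,"yaw": 0,"claw": -1},
])

```text
time: 17.68
eef_pos: [0.5596, -0.0619, 0.1585]
eef_rot: [-4.2, 89.6, -9.5]
ft_force: [0.0, 0.6, -0.6]
grip_width: 0.0515
```

```bash
python3 - <<'E'
from h import *
r,p,s=R(); print(p,s['ft_force'],s['time'],dock(p)); 
snap('side','side6'); crop('side6',140,180,330,330,4,'c10'); snap('top','top6'); crop('top6',215,190,375,310,5,'c11')
E
```

```text
[ 0.5595939  -0.06190597  0.15852883] [ 0.00422982  0.56556208 -0.64038623] 17.675 [ 0.12814811 -0.00013353]
```

View pics/c10.png

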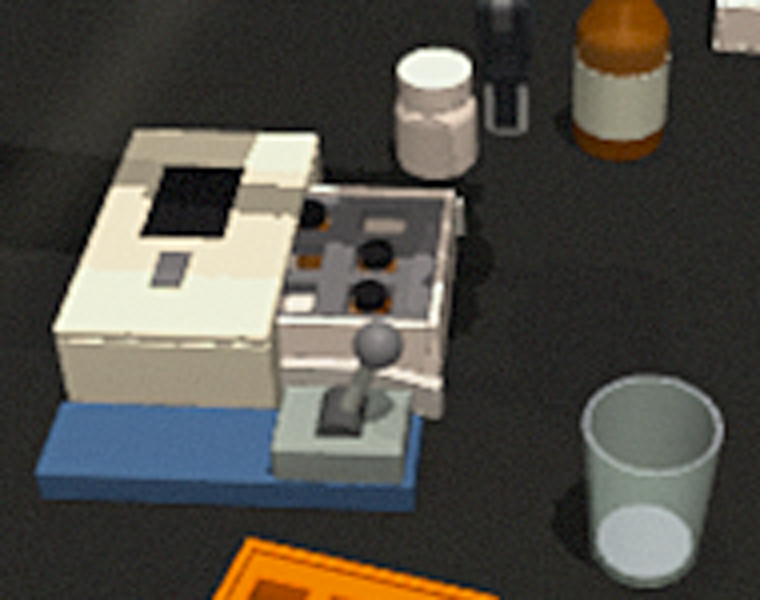

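View pics/c11.png

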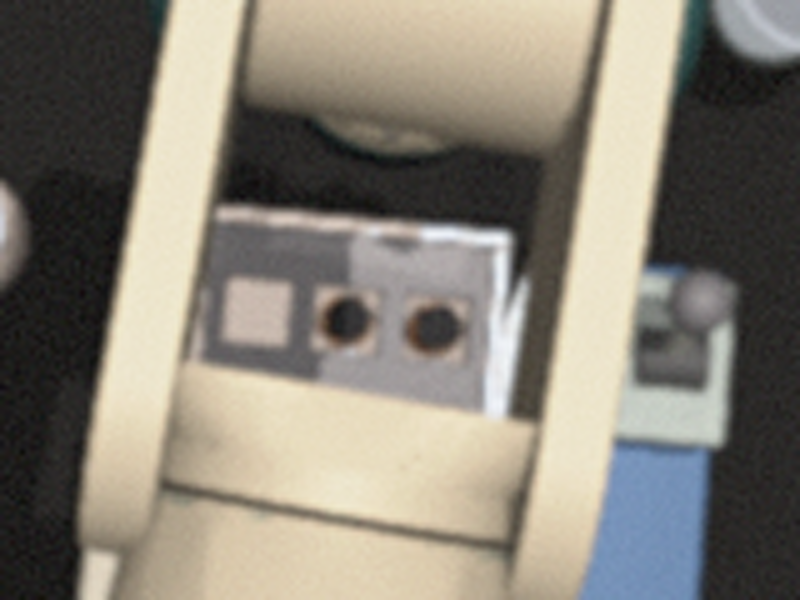

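The tray stays docked with its vials upright, and the lever ball is at (705,297) in the top crop. Next I'll work out the lever approach.

```bash
python3 - <<'E'
from h import *
r,p,s=R(); b=np.array([.4875,-.195,.101]); bd=dock(b); print('ball dock',bd,dock(tri('top6',(215+705/5-.4,190+297/5-.4),'side6',(140+378/4-.4,180+343/4-.4))[0]))
t=world(bd[0]+.037,bd[1]); print(t, r.T@(np.array([*t,.158])-p)*1000, r.T@(np.array([*t,.093])-p)*1000, s['grip_width'])
crop('side6',190,230,260,310,8,'c12')
E
```

```text
ball dock [ 0.06858648 -0.13928799] [ 0.06735026 -0.13921253]
[ 0.52434353 -0.1983992 ] [  -4.06214989 -139.32747169  -20.68173987] [  60.93784845 -139.33506712  -20.66918978] 0.036001134815289576
```

View pics/c12.png

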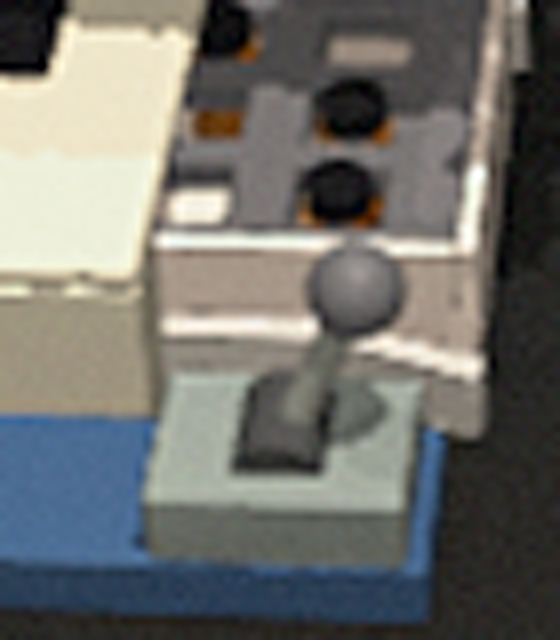

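>>> send_rows([
  {"tx": 0,"ty": -30,"tz": 0,"yaw": 0,"claw": -1},
  {"tx": 0,"ty": -40,"tz": 0,"yaw": 0,"claw": -1},
  {"tx": 0,"ty": -40,"tz": -10,"yaw": 0,"claw": -1},
  {"tx": 0,"ty": -29,"tz": -10,"yaw": 0,"claw": -1},
  {"tx": 0,"ty": 0,"tz": 0,"yaw": 0,"claw": -1},
  {"tx": 25,"ty": 0,"tz": 0,"yaw": 0,"claw": -1},
  {"tx": 20,"ty": 0,"tz": 0,"yaw": 0,"claw": -1},
  {"tx": 0,"ty": 0,"tz": 0,"yaw": 0,"claw": -1},
])

```text
time: 18.77
eef_pos: [0.5241, -0.1967, 0.1064]
eef_rot: [157.4, 89.7, 152.2]
ft_force: [0.2, -0.3, -0.1]
grip_width: -0.0003
```

```bash
python3 - <<'E'
from h import *
r,p,s=R(); print(p,s['ft_force'],s['time'],dock(p),s['grip_width']); 
t=world(.0685+.037,-.139); print(r.T@(np.array([*t,.093])-p)*1000)
snap('side','side7'); crop('side7',170,180,310,300,5,'c13')
E
```

```text
[ 0.52410502 -0.19665178  0.10637449] [ 0.1829491  -0.27662849 -0.10062117] 18.775 [ 0.10518844 -0.13756988] -0.00030520730964460693
[13.36942769 -1.46021969  0.38138596]
```

View pics/c13.png

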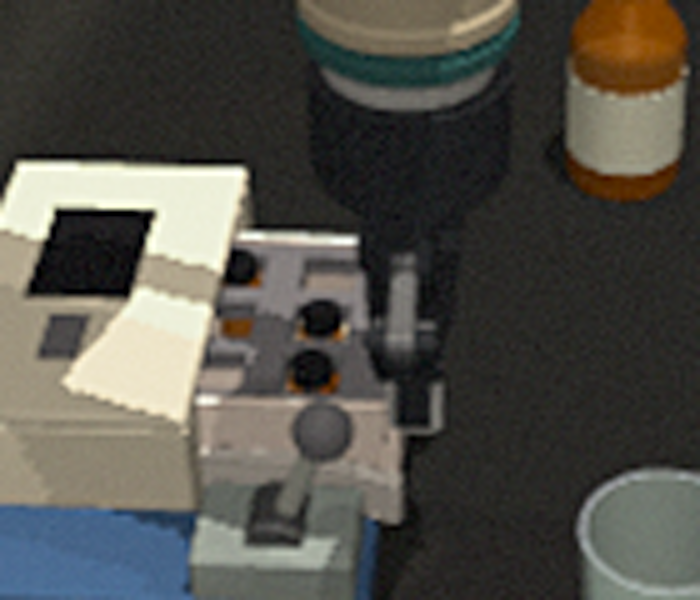

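The tip stands beyond the ball and level with it. I'll lower it 13 mm and pull.

>>> send_rows([
  {"tx": 8,"ty": -1.5,"tz": 0,"yaw": 0,"claw": -1},
  {"tx": 6,"ty": 0,"tz": -4,"yaw": 0,"claw": -1},
  {"tx": 0,"ty": 0,"tz": -4,"yaw": 0,"claw": -1},
  {"tx": 0,"ty": 0,"tz": -4,"yaw": 0,"claw": -1},
  {"tx": 0,"ty": 0,"tz": -4,"yaw": 0,"claw": -1},
  {"tx": 0,"ty": 0,"tz": -4,"yaw": 0,"claw": -1},
])

```text
time: 19.58
eef_pos: [0.5057, -0.198, 0.0961]
eef_rot: [-8.5, 89.9, -13.8]
ft_force: [2.4, -0.3, 1.5]
grip_width: -0.0001
```

>>> send_rows([
  {"tx": 0,"ty": 0,"tz": -4,"yaw": 0,"claw": -1},
  {"tx": 0,"ty": 0,"tz": -4,"yaw": 0,"claw": -1},
  {"tx": 0,"ty": 0,"tz": -4,"yaw": 0,"claw": -1},
  {"tx": 0,"ty": 0,"tz": -4,"yaw": 0,"claw": -1},
])

```text
time: 20.08
eef_pos: [0.4889, -0.1963, 0.0951]
eef_rot: [160.6, 90.0, 155.4]
ft_force: [1.8, -0.1, 1.0]
grip_width: 0.0002
```

>>> send_rows([
  {"tx": 0,"ty": 0,"tz": -4,"yaw": 0,"claw": -1},
  {"tx": 0,"ty": 0,"tz": -4,"yaw": 0,"claw": -1},
  {"tx": 0,"ty": 0,"tz": -4,"yaw": 0,"claw": -1},
  {"tx": 0,"ty": 0,"tz": -2,"yaw": 0,"claw": -1},
])

```text
time: 20.58
eef_pos: [0.4751, -0.195, 0.0952]
eef_rot: [133.2, 90.0, 127.9]
ft_force: [0.2, -0.1, 1.2]
grip_width: 0.0002
```

```bash
python3 - <<'E'
from h import *
r,p,s=R(); print(p,s['ft_force'],s['time'],dock(p),s['grip_width']); 
snap('side','side8'); crop('side8',150,180,290,300,5,'c14')
E
```

```text
[ 0.47505891 -0.19504107  0.09523602] [ 0.23661001 -0.14783363  1.18100766] 20.575 [ 0.05620178 -0.14047186] 0.00016496437743863978
```

View pics/c14.png

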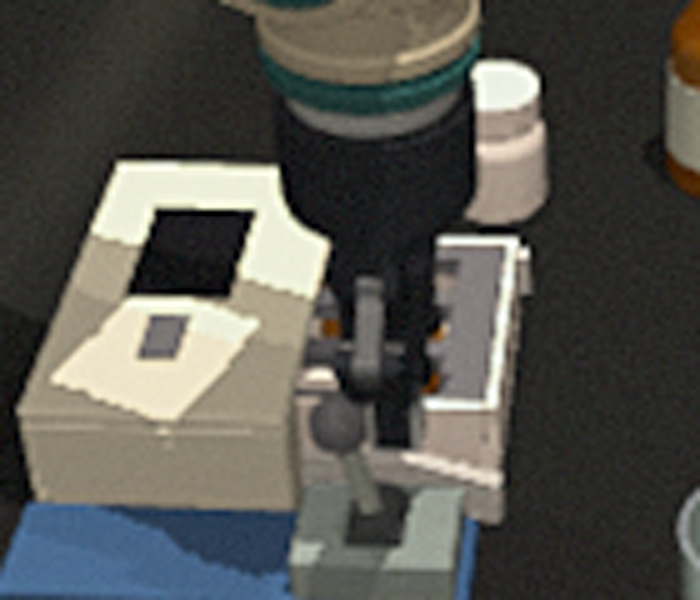

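The ball has passed upright and leans towards the robot. I'll keep going to the stop.

>>> send_rows([
  {"tx": 0,"ty": 0,"tz": -2,"yaw": 0,"claw": -1},
  {"tx": 0,"ty": 0,"tz": -2,"yaw": 0,"claw": -1},
  {"tx": 0,"ty": 0,"tz": -2,"yaw": 0,"claw": -1},
  {"tx": 0,"ty": 0,"tz": -2,"yaw": 0,"claw": -1},
])

```text
time: 21.12
eef_pos: [0.4672, -0.1943, 0.0951]
eef_rot: [144.8, 90.0, 139.6]
ft_force: [1.4, -0.0, -0.1]
grip_width: -0.0001
```

>>> send_rows([
  {"tx": 0,"ty": 0,"tz": -1,"yaw": 0,"claw": -1},
  {"tx": 0,"ty": 0,"tz": -1,"yaw": 0,"claw": -1},
  {"tx": 0,"ty": 0,"tz": -1,"yaw": 0,"claw": -1},
])

```text
time: 21.5
eef_pos: [0.4644, -0.1941, 0.0953]
eef_rot: [53.2, 90.0, 47.9]
ft_force: [1.3, -0.7, -1.2]
grip_width: 0.0001
```

>>> send_rows([
  {"tx": 0,"ty": 0,"tz": -1,"yaw": 0,"claw": -1},
  {"tx": 0,"ty": 0,"tz": -1,"yaw": 0,"claw": -1},
  {"tx": 0,"ty": 0,"tz": -1,"yaw": 0,"claw": -1},
])

```text
time: 21.88
eef_pos: [0.4614, -0.1938, 0.0953]
eef_rot: [58.1, 90.0, 52.9]
ft_force: [1.3, -0.7, -0.4]
grip_width: -0.0001
```

>>> send_rows([
  {"tx": 0,"ty": 0,"tz": -1,"yaw": 0,"claw": -1},
  {"tx": 0,"ty": 0,"tz": -1,"yaw": 0,"claw": -1},
  {"tx": 0,"ty": 0,"tz": -1,"yaw": 0,"claw": -1},
])

```text
time: 22.25
eef_pos: [0.4584, -0.1935, 0.0953]
eef_rot: [52.0, 90.0, 46.7]
ft_force: [1.3, 1.2, -0.7]
grip_width: 0.0001
```

>>> send_rows([
  {"tx": 0,"ty": 0,"tz": -1,"yaw": 0,"claw": -1},
  {"tx": 0,"ty": 0,"tz": -1,"yaw": 0,"claw": -1},
])

```text
time: 22.5
eef_pos: [0.4577, -0.1935, 0.0956]
eef_rot: [-2.7, 89.8, -7.9]
ft_force: [9.9, -1.5, -4.7]
grip_width: -0.0
```

>>> send_rows([
  {"tx": 0,"ty": 0,"tz": -1,"yaw": 0,"claw": -1},
  {"tx": 0,"ty": 0,"tz": 0,"yaw": 0,"claw": -1},
])

```text
time: 22.75
eef_pos: [0.4576, -0.1935, 0.096]
eef_rot: [-6.4, 89.6, -11.6]
ft_force: [12.1, -1.4, -4.9]
grip_width: -0.0002
```

>>> send_rows([
  {"tx": 0,"ty": 0,"tz": 2,"yaw": 0,"claw": -1},
  {"tx": 0,"ty": 0,"tz": 6,"yaw": 0,"claw": -1},
  {"tx": 0,"ty": 0,"tz": 10,"yaw": 0,"claw": -1},
  {"tx": -20,"ty": 0,"tz": 10,"yaw": 0,"claw": -1},
  {"tx": -40,"ty": 0,"tz": 0,"yaw": 0,"claw": -1},
  {"tx": -40,"ty": 0,"tz": 0,"yaw": 0,"claw": -1},
  {"tx": -20,"ty": 0,"tz": 0,"yaw": 0,"claw": -1},
  {"tx": 0,"ty": 0,"tz": 0,"yaw": 0,"claw": -1},
])

```text
time: 23.75
eef_pos: [0.4842, -0.1962, 0.2168]
eef_rot: [-20.3, 89.8, -25.6]
ft_force: [0.4, 0.6, -0.2]
grip_width: 0.0002
```

```bash
python3 - <<'E'
from h import *
r,p,s=R(); print(p,s['ft_force'],s['time'],dock(p),s['grip_width']); 
snap('side','side9'); crop('side9',140,180,330,330,4,'c15'); snap('top','top9')
E
```

```text
[ 0.48423865 -0.19617385  0.21683849] [ 0.37909366  0.56495227 -0.16859495] 23.75 [ 0.06544676 -0.1407565 ] 0.00018221207430674786
```

View pics/c15.png

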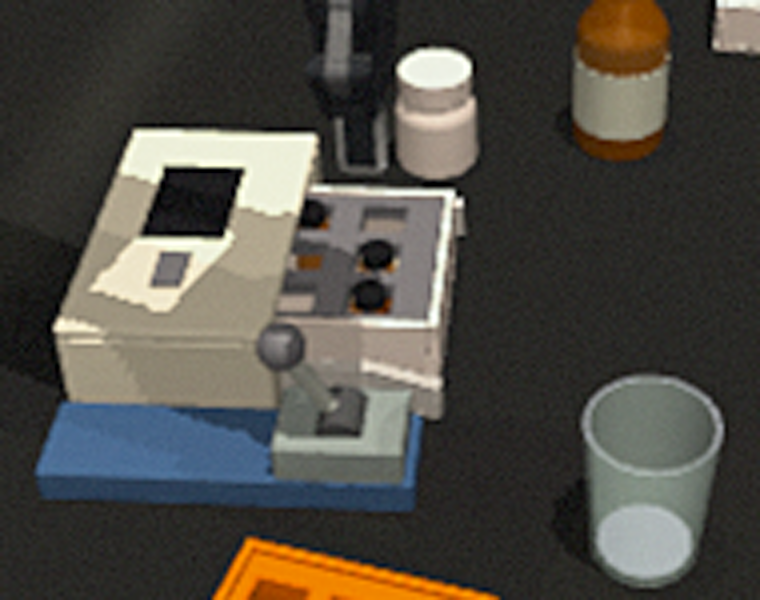

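View pics/top9.png

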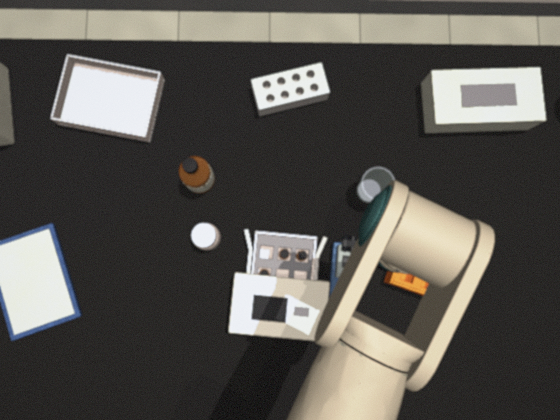

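The lever lies fully over at (281,345) in the crop. The tray hasn't moved, and the vials and bystanders stand where they were. Handing in.

```bash
python3 -c "
from h import *
bot.sign_off(); print(bot.read_state()['time'])"
```

```text
the job is handed in; nothing more can be done
the job is handed in; nothing more can be done
```

The tray is docked against the buffer, the lever is pulled over to its stop, and I handed the job in at about 24 s.

- **Tray:** I hooked it behind its far wall with the open fingers, turned it square to the dock and dragged it in. The drag was about 4–5 N. I felt the buffer at TCP x≈0.533 and pressed about 2 mm further, roughly 7–9 N on the buffer, then backed off in 0.4 mm steps.
- **Lever:** I pulled it with the shut fingers until it met the hard stop. The force went from 1.3 N to 10–12 N with almost no further movement. Then I let go and lifted clear.
- **Last checks:** In the final pictures the tray is in the same place as after release, with all three vials upright. The lever leans towards the robot, the bottle, beaker and jar are where they were, and the wrist force reads about 0.
- **Less certain:**
  - The wrist force is noisy by about 1 N, so the buffer force is approximate. On the last half-millimetre step the total reading fell from about 11.7 to 10.5 N instead of rising, probably because part of the tray's friction relaxed. The press depth points to nearer 9 N.
  - With the buffer hidden, I could not confirm by eye that the tray still touches it. I rely on the tray staying still as I backed off.
- **Refused calls:** The first three move calls were refused for missing keys, and nothing moved.

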